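Hover the clay cutter over its mould

TASK

First take the wooden tamper out of the plaster mould and leave it in the wooden tool tray. Then pick up the cross-shaped cutter by its bow handle, lift it up over the row of jars and hold it level about 1 cm above the mould, centred on the cross-shaped recess with its long bar along the recess's long bar, so that I can check the fit; never let it touch the mould, and leave the jars, beakers, cans, round cutter and brush undisturbed. Finish while still holding the cutter there, hovering: do not lower it or let it go.

Things in the scene. Friction and masses are not known exactly. Their poses are not given: they have to be found in the camera images.
- tamper: Small turned wooden tamper, standing upright in the mould's recess at the start. Round, 90 mm tall: foot 36 mm in diameter and 22 mm high, narrowing to a round handle 22 mm in diameter from 34 to 78 mm up, then a narrower tip. Mass about 80 g. Origin: centre of the foot's underside; z up along the handle.
- tamper_grip (a point): Point on the tamper's axis, 60 mm above its underside, in the middle of the handle: a good place to grip.
- mould: Fixed white plaster mould, block 160 (x) x 120 (y) x 35 mm, on a fixed dark slate slab 240 x 200 x 25 mm. In its top a recess 15 mm deep, a stretched cross: long bar 108 mm along x (44 wide), cross bar 80 mm along y (52 wide), a little larger than the cutter. Origin: centre of the underside; x along the long bar, z up.
- mould_mouth (a point): Centre of the mould's recess at the level of its top face (35 mm above the mould's underside); axes as the mould's.
- cutter: White plastic clay cutter, ~120 g: walls 40 mm high round a stretched cross, long bar 103 mm along x (39 wide), cross bar 75 mm along y (47 wide). Over it a stiff bow handle: uprights at x = +-52 mm and a level grip bar along x, 109 long, 12 wide, 88 to 102 mm above the lower edge, balanced at its middle. Starts in the drip tray. Origin: centre, at the lower edge; z up.
- drip_tray: Fixed shallow dark steel tray, 180 (x) x 140 (y) x 16 mm, floor and walls 4 mm thick, in which the cutter stands at first; to the left or the right of the slab. Origin: centre of the underside.
- tool_tray: Fixed open wooden tool tray, 180 (x) x 140 (y) x 45 mm high, walls and floor 6 mm thick, empty; on the other side of the slab from the drip tray. Origin: centre of the underside.
- round_cutter: Bystander: plain round white cutter ring, diameter 70, height 40 mm, lying beyond the slab. Origin: centre of the underside.
- brush: Bystander: brush lying beyond the slab. Origin: its underside.
- jar_a: Bystander: lidded jar, diameter 50, height 95 mm, standing in the row of three between the slab and the left tray. Origin: centre of the underside.
- jar_b: Bystander: lidded jar, diameter 50, height 95 mm, standing in the row of three between the slab and the right tray. Origin: centre of the underside.
- can_a: Bystander: can, diameter 50, height 100 mm, standing in the row of three between the slab and the left tray. Origin: centre of the underside.
- can_b: Bystander: can, diameter 50, height 100 mm, standing in the row of three between the slab and the right tray. Origin: centre of the underside.
- beaker_a: Bystander: open beaker, rim diameter 52, height 90 mm, standing in the row of three between the slab and the left tray. Origin: centre of the underside.
- beaker_b: Bystander: open beaker, rim diameter 52, height 90 mm, standing in the row of three between the slab and the right tray. Origin: centre of the underside.
There are look-alikes about, which are no part of the job. What is shaped like the tool_tray but red or turquoise is not meant.

How it is judged:
On the way, in this order (a step that is already met when the one before it is completed fails the run):
1. the tamper lies or stands in the tool tray, released (x of tamper_grip in the frame of tool_tray between -0.084 and 0.084 m and y of tamper_grip in the frame of tool_tray between -0.064 and 0.064 m and z of tamper_grip in the frame of tool_tray below 0.09 m and contact force between tamper and the fingers below 0.1 N and linear speed of tamper below 0.05 m/s), for 0.2 s.
2. the cutter is held up in the fingers, its lower edge higher than the jars (height (world z) of cutter above 0.1 m and contact force between cutter and the fingers above 1 N), for 0.1 s.
At the end, for the whole second after the job is handed in: Tamper released in the tool tray. Cutter held still by the fingers, touching nothing else, lower edge 3-20 mm above the mould's top, centre within 12 mm of the recess's, long axes within 0.12 rad (either way round), tilt under 0.1 rad. Bystanders within 30 mm of their starts (all of step 1 and z of cutter in the frame of mould_mouth between 0.003 and 0.02 m and horizontal distance between cutter and mould_mouth below 0.012 m and angle between the x axis of cutter and the x axis of mould, either way round below 0.12 rad and angle between cutter's own z axis and vertical below 0.1 rad and contact force between cutter and the fingers above 1 N and linear speed of cutter below 0.02 m/s and contact force between cutter and mould below 0.05 N and contact force between cutter and tamper below 0.05 N and contact force between cutter and drip_tray below 0.05 N and contact force between cutter and tool_tray below 0.05 N and contact force between cutter and jar_a below 0.05 N and contact force between cutter and beaker_a below 0.05 N and contact force between cutter and can_a below 0.05 N and contact force between cutter and can_b below 0.05 N and contact force between cutter and jar_b below 0.05 N and contact force between cutter and beaker_b below 0.05 N and contact force between cutter and round_cutter below 0.05 N and contact force between cutter and brush below 0.05 N and distance of each of jar_a, beaker_a, can_a, can_b, jar_b, beaker_b, round_cutter, brush from where it was at the start of the episode below 0.03 m); the arm keeps its last pose, push and grip.
It fails at once if the cutter touches the mould (contact force between cutter and mould above 0.3 N).
It fails at once if a bystander is moved more than 30 mm (distance of any of jar_a, beaker_a, can_a, can_b, jar_b, beaker_b, round_cutter, brush from where it was at the start of the episode above 0.03 m).
It fails at once if a jar, can or beaker is knocked over (angle between any of jar_a, beaker_a, can_a, can_b, jar_b, beaker_b's own z axis and vertical above 0.5 rad).
It also fails if it takes over 64 s, if anything falls off the work surface, if the arm or the gripper's body presses on something with over 40 N, if the wrist force passes 120 N, or if a joint passes its speed limit or range.

ROBOT

A 6-joint arm with a two-finger parallel gripper is mounted at the origin on the work surface. World frame = base frame: x ahead of the robot, y to its left, z up, the work surface at z = 0. Lengths are in m, angles in rad, forces in N, time in s.
With the tool pointing down it reaches from about 0.35 to 0.975 m from the base axis. Payload 4.9 kg.
Tool frame: the origin (TCP) lies on the centre line of the jaws, within the pads' length; the fingertips stand 19 mm ahead of it and the grasp point (between the pads) is the TCP; z points along the fingers, y is the line along which they close (so a half turn about z gives the same grasp; the last joint's range is limited). The gripper opens to 85 mm and grips with 20 to 120 N. Pads are 22 mm wide; open, the fingers measure 114 mm over their backs; the gripper's body (76 mm by 85 mm) begins 54 mm behind the grasp point. The pads swing forward as they close: fully open they stand 13 mm farther back than shut.
Start: joints at [1.04, 0.053, 1.613, -0, 1.476, -0.119], TCP at [0.25, 0.573, 0.25] pointing down, gripper open.
Joint ranges: [-3.01, 3.01], [-1.01, 2.22], [0.06, 2.58], [-1.02, 4.17], [0.09, 2.62], [-3.14, 3.14]. Speed limits (rad/s): [2.57, 2.57, 3.14, 3.14, 3.14, 3.14].

INTERFACE

Orientations are given as a unit quaternion [w, x, y, z].
In Python, from plant import state, grab_frame, ticket, spotter gives the robot as it stands.
- The arm moves only by the tool apply_moves, never from a script. Its argument "series" is a list of rows, each an object of numbers: "jaw": the closure, from 0 (fully open) to 1 (shut); "dx", "dy", "dz": the shift along the tool's x, y, z in mm; "turn": the turn about the tool's z in rad. A call has 1 to 5 rows; each row is the pose to reach, as a shift and turn from the pose commanded when the call began, along the tool's axes at that moment; what a row does not reach only later rows make up. A row lasts 1/12 s, in which the tool goes at most 41.7 mm and 7.16 degrees, less where a joint would pass 70% of its speed; a pose out of reach is approached as far as the arm can. A call with a gripper value outside its range is refused whole. The fingers move at their own pace and stop on an object; the grip force is fixed at half the most. Time passes only in rows, so rows that repeat a pose let the fingers close. It gives the time, the measured TCP pose, the force, the opening and the grip force at its end, in the units of the state.
- state(): the state, without advancing time (a new reading comes with each control period).
- grab_frame(name): name is "side" or "top" or "wrist"; returns a dict with "pixels" (480x640x3 uint8, red, green, blue), "mtx" (3x3 intrinsics, pixels), "dist_coeffs" ([k1, k2, p1, p2, k3] as OpenCV has them; the pictures are not rectified), "camera_from_world" (4x4, takes a point from world to camera coordinates). Camera axes: x right, y down, z forward; pixel columns grow to the right and rows downward; lengths in m; the calibration is good to about 2 mm. A picture is of the moment at which its call begins. There is no depth.
- ticket.job_done(): hands the job in; it is judged then, once.
Trained networks look in a picture, given as the dict that the camera call returned (one of the last four; its "shot" number tells which), for a name from the list of things; names that differ only in an ending like _2 or _b are one class to them, and where a whole thing is asked for, a point or a joint stands for the part that bears it (a point fixed in the world has none). Each returns a list of dicts, best first, with "conf" (0 to 1); they miss things now and then, are a little off and sometimes report something else, mostly with a low value. They report only what shows in the picture. A call takes as long as a camera call. They do not tell look-alikes from the thing itself.
- spotter.outline_of(picture, target): "region" (480x640 bool, what is visible of it) and "extent" ([left, top, right, bottom] in pixels, round what is visible of it).
The state is a dict: "time": time; "joint_pos": joint angles; "joint_vel": joint speeds; "joint_efforts": joint torques, N m; "tool_pos": TCP position; "tool_rot": TCP orientation; "contact_force": force on the tool from outside, world axes, zero at the start; "ft_torque": the same for the moment, N m; "gripper_width": opening from 0.0 (shut) to 1.0 (fully open); "grasp_force": force on a finger pad.
Only numpy, scipy, OpenCV 4.12 (cv2) and the standard library are available. Lean on these libraries where they do the work, as an engineer would, in place of code of your own. Each camera call takes 0.05 s, during which the arm holds its last target. There are 200 camera calls.

## Working session

There is one attempt and no reset: what is moved stays moved. The work goes in short steps, Python scripts to look and compute and a tool call to move; the robot and the scene stay as the last step left them, time stands still between calls to the robot, and variables do not carry over. Pictures are saved under pics/ and viewed, at most 10 in all, crops included, and the job is handed in when it is done.

Besides the shell and the picture viewer there is one more tool, called after "Request:" as name(argument=value, ...), one argument or row to a line, values as JSON. apply_moves: Moves the arm, as the interface text tells. Its arguments: {"type":"object","properties":{"series":{"type":"array","items":{"type":"object","properties":{"jaw":{"type":"number"},"dx":{"type":"number"},"dy":{"type":"number"},"dz":{"type":"number"},"turn":{"type":"number"}}}}},"required":["series"]}

```bash
mkdir -p pics
cat > h.py <<'E'
import numpy as np, cv2
from plant import state, grab_frame, ticket, spotter
def ray(f,uv):
    p=cv2.undistortPoints(np.array([[uv]],float),f['mtx'],np.array(f['dist_coeffs'],float))[0,0]
    T=np.array(f['camera_from_world']);R=T[:3,:3];c=-R.T@T[:3,3]
    return c,R.T@np.array([p[0],p[1],1])
def at_z(f,uv,z):
    c,d=ray(f,uv);return c+d*(z-c[2])/d[2]
def proj(f,P):
    T=np.array(f['camera_from_world'])
    r=cv2.Rodrigues(T[:3,:3])[0]
    return cv2.projectPoints(np.array(P,float).reshape(-1,3),r,T[:3,3],f['mtx'],np.array(f['dist_coeffs'],float))[0][:,0]
def save(f,n): cv2.imwrite(f'pics/{n}.png',f['pixels'][:,:,::-1])
E
python3 - <<'E'
from h import *
s=state();print(s['tool_pos'],s['tool_rot'],s['gripper_width'],s['time'])
for n in('top','side'):
    f=grab_frame(n);save(f,n+'0')
    T=np.array(f['camera_from_world']);print(n,-T[:3,:3].T@T[:3,3],T[2,:3])
    for t in('tamper','mould','cutter','drip_tray','tool_tray','jar_a','can_a','beaker_a'):
        for d in spotter.outline_of(f,t):
            ys,xs=np.nonzero(d['region']);print(t,round(d['conf'],2),np.round(d['extent']),round(xs.mean()),round(ys.mean()),np.round(at_z(f,(xs.mean(),ys.mean()),0.04),3))
E
```

```text
[0.24986685 0.57225364 0.24908337] [-3.40903145e-04  2.04460529e-01  9.78874273e-01 -9.66674993e-04] 1.0025046888130689 0.0
top [0.32503088 0.12641635 1.28281772] [ 0.12644111 -0.02188303 -0.99173272]
tamper 0.66 [352. 242. 366. 258.] 358 251 [ 0.437 -0.005  0.04 ]
mould 0.73 [330. 217. 387. 281.] 356 248 [ 0.447 -0.     0.04 ]
cutter 0.94 [453. 200. 489. 238.] 472 217 [ 0.531 -0.346  0.04 ]
cutter 0.33 [329. 219. 380. 281.] 356 248 [ 0.446 -0.     0.04 ]
drip_tray 0.86 [441. 195. 488. 254.] 464 227 [ 0.504 -0.322  0.04 ]
tool_tray 0.88 [196. 301. 265. 377.] 229 340 [0.192 0.363 0.04 ]
tool_tray 0.85 [205. 223. 259. 288.] 231 255 [0.432 0.358 0.04 ]
tool_tray 0.84 [122. 258. 176. 324.] 151 290 [0.335 0.589 0.04 ]
jar_a 0.79 [279. 267. 297. 287.] 287 276 [0.37  0.198 0.04 ]
jar_a 0.69 [412. 223. 433. 244.] 423 235 [ 0.48  -0.196  0.04 ]
can_a 0.74 [414. 262. 441. 279.] 426 269 [ 0.382 -0.202  0.04 ]
can_a 0.6 [275. 189. 293. 210.] 285 199 [0.593 0.203 0.04 ]
beaker_a 0.9 [414. 193. 436. 212.] 424 204 [ 0.573 -0.204  0.04 ]
beaker_a 0.49 [280. 222. 293. 241.] 285 232 [0.497 0.204 0.04 
[... 540 characters left out ...]
 [264. 253. 348. 316.] 309 284 [ 0.448 -0.004  0.04 ]
drip_tray 0.77 [297. 392. 411. 480.] 351 442 [ 0.507 -0.37   0.04 ]
drip_tray 0.58 [441. 294. 478. 370.] 460 327 [ 0.757 -0.134  0.04 ]
tool_tray 0.78 [175. 177. 256. 230.] 217 200 [0.198 0.333 0.04 ]
tool_tray 0.58 [268. 179. 334. 220.] 301 198 [0.434 0.343 0.04 ]
jar_a 0.72 [271. 208. 289. 245.] 277 227 [0.371 0.206 0.04 ]
jar_a 0.67 [314. 325. 342. 377.] 328 351 [ 0.48  -0.189  0.04 ]
can_a 0.91 [262. 330. 293. 380.] 278 353 [ 0.383 -0.192  0.04 ]
can_a 0.84 [352. 204. 371. 246.] 361 224 [0.593 0.217 0.04 ]
beaker_a 0.94 [365. 331. 393. 376.] 376 351 [ 0.575 -0.19   0.04 ]
beaker_a 0.91 [314. 207. 332. 247.] 324 225 [0.495 0.216 0.04 ]
```

Run:
```python
import cv2
a=cv2.imread('pics/top0.png')[170:390,110:510];cv2.imwrite('pics/t1.png',cv2.resize(a,(800,440),interpolation=2))
a=cv2.imread('pics/side0.png')[160:480,160:500];cv2.imwrite('pics/s1.png',cv2.resize(a,(637,600),interpolation=2))
```

```text
(no output)
```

View pics/t1.png

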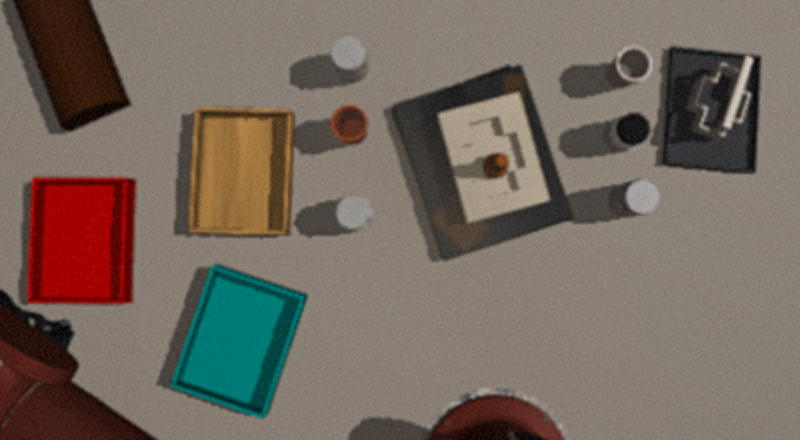

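View pics/s1.png

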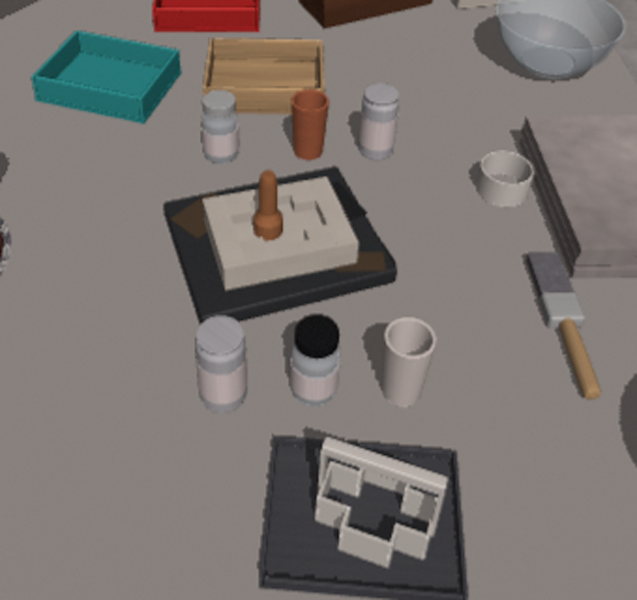

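The wooden tray at world (0.43, 0.36) is the tool tray. The red and turquoise ones are decoys. The tamper is in the mould at top pixel (358, 251), and the cutter's bow bar runs from about (484, 200) to (474, 232) in the top view. Next I'll fit the poses.

```bash
cat >> h.py <<'E'
def cyl(r,z0,z1):
    a=np.linspace(0,2*np.pi,24)
    return np.array([[r*np.cos(t),r*np.sin(t),z] for z in(z0,z1) for t in a])
def hullmask(f,pts):
    m=np.zeros((480,640),np.uint8);cv2.fillConvexPoly(m,cv2.convexHull(np.round(proj(f,pts)*16).astype(np.int32)),1,shift=4);return m
TAMP=[cyl(.018,0,.022),cyl(.011,.022,.078),cyl(.008,.078,.09)]
def tamask(f,p):
    m=0
    for c in TAMP: m=m|hullmask(f,c+p)
    return m
def tool(s):
    w,x,y,z=s['tool_rot'];from scipy.spatial.transform import Rotation as R
    return R.from_quat([x,y,z,w]).as_matrix()
def delta(p,s=None):
    s=s or state();return tool(s).T@(np.array(p)-s['tool_pos'])*1000
E
python3 - <<'E'
from h import *
from scipy.optimize import minimize
F={n:grab_frame(n) for n in('top','side')}
M={n:spotter.outline_of(F[n],'tamper')[0] for n in F}
def c(p):
    r=0
    for n in F:
        m=tamask(F[n],np.array([p[0],p[1],.045]))>0; g=M[n]['region']
        r+=1-(m&g).sum()/(m|g).sum()
    return r
b=min(((c((x,y)),x,y) for x in np.arange(.4,.48,.003) for y in np.arange(-.04,.04,.003)))
r=minimize(c,b[1:],method='Nelder-Mead',options=dict(initial_simplex=[b[1:],(b[1]+.003,b[2]),(b[1],b[2]+.003)]));print('tamper',r.x,r.fun)
print([ (m['conf'],m['region'].sum()) for m in M.values()])
# box fits: mould (top-surface block), trays
def box(L,W,z0,z1,p):
    q=np.array([[sx*L/2,sy*W/2,z] for sx in(1,-1) for sy in(1,-1) for z in(z0,z1)])
    R=np.array([[np.cos(p[2]),-np.sin(p[2]),0],[np.sin(p[2]),np.cos(p[2]),0],[0,0,1]]);return q@R.T+[p[0],p[1],0]
def fit(name,L,W,z0,z1,x0,views):
    G={n:min(spotter.outline_of(F[n],name),key=lambda d:np.linalg.norm(at_z(F[n],np.argwhere(d['region']).mean(0)[::-1],.03)[:2]-x0[:2]))['region'] for n in views}
    def c(p):
        return sum(1-((m:=hullmask(F[n],box(L,W,z0,z1,p))>0)&G[n]).sum()/(m|G[n]).sum() for n in views)
    best=None
    for a in x0[2]:
        s=np.array([x0[0],x0[1],a]);r=minimize(c,s,method='Nelder-Mead',options=dict(initial_simplex=[s,s+[.01,0,0],s+[0,.01,0],s+[0,0,.15]],xatol=1e-4,fatol=1e-4))
        if best is None or r.fun<best.fun: best=r
    print(name,np.round(best.x,4),best.fun)
fit('mould',.16,.12,.025,.06,(.447,0,(0.1,.2,.3)),('top','side'))
fit('tool_tray',.18,.14,0,.045,(.432,.358,(-.1,0,.1)),('top','side'))
print(np.round(tool(state()),3))
E
```

```text
tamper [ 0.43403024 -0.00293373] 0.35243371689073133
[(0.54, np.int64(133)), (0.63, np.int64(395))]
mould [ 4.465e-01 -4.000e-04  2.449e-01] 0.23444781425070949
tool_tray [ 0.4331  0.3618 -0.0508] 0.20404534267710261
[[-0.916  0.4    0.   ]
 [ 0.4    0.916 -0.   ]
 [-0.    -0.    -1.   ]]
```

Request:
apply_moves(
  series=[
    {"dx":-26,"dy":-30,"dz":-10},
    {"dx":-53,"dy":-60,"dz":-20},
    {"dx":-79,"dy":-90,"dz":-30},
    {"dx":-106,"dy":-120,"dz":-40},
    {"dx":-132,"dy":-150,"dz":-50},
  ],
)

```text
invalid input at $.series[0]: expected keys jaw, dx, dy, dz, turn
```

Request:
apply_moves(
  series=[
    {"dx":-26,"dy":-30},
    {"dx":-53,"dy":-60},
    {"dx":-79,"dy":-90},
    {"dx":-106,"dy":-120},
    {"dx":-132,"dy":-150},
  ],
)

```text
invalid input at $.series[0]: expected keys jaw, dx, dy, dz, turn
```

Request:
apply_moves(
  series=[
    {"dx":-27,"dy":-30},
    {"dx":-54,"dy":-60},
    {"dx":-80,"dy":-90},
    {"dx":-107,"dy":-120},
    {"dx":-134,"dy":-153},
  ],
)

```text
invalid input at $.series[0]: expected keys jaw, dx, dy, dz, turn
```

Run:
```python
from h import *
s=state();print(s['time'],s['tool_pos'],delta([.434,-.003,.105]))
f=grab_frame('wrist');save(f,'w1')
T=np.array(f['camera_from_world']);print(-T[:3,:3].T@T[:3,3],T[2,:3])
print(proj(f,[[.434,-.003,.135],[.434,-.003,.045],[.434,-.003,.105]]))
for t in('tamper','mould'):
  for d in spotter.outline_of(f,t): print(t,d['conf'],d['extent'])
```

```text
1.3 [0.25014998 0.57273927 0.25028468] [-398.90774795 -454.03127396  145.30103264]
[0.17956819 0.602682   0.37490641] [ 0.27545495 -0.12029092 -0.95375818]
[[-114.26202756  605.31808618]
 [ -33.62630124  516.2876667 ]
 [ -83.64558019  571.502971  ]]
```

View pics/w1.png

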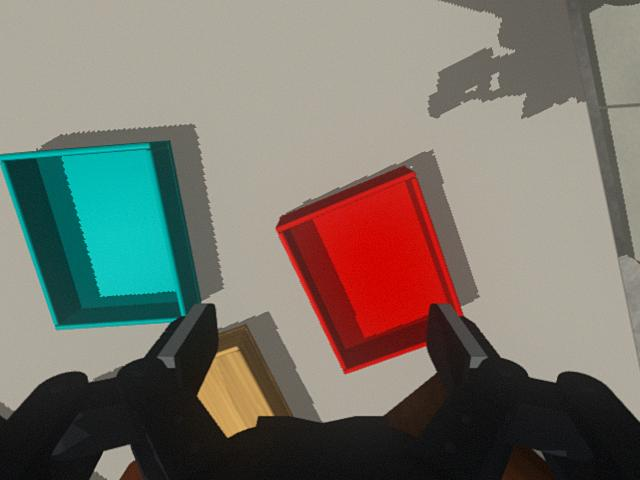

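The rows need all five keys, so nothing moved. The picture shows only the turquoise, red and wooden trays, with the fingers at the bottom. I'll resend the moves with every key.

Request:
apply_moves(
  series=[
    {"dx":-26,"dy":-30,"dz":-10,"turn":0,"jaw":0},
    {"dx":-53,"dy":-60,"dz":-20,"turn":0,"jaw":0},
    {"dx":-79,"dy":-90,"dz":-30,"turn":0,"jaw":0},
    {"dx":-106,"dy":-120,"dz":-40,"turn":0,"jaw":0},
    {"dx":-132,"dy":-150,"dz":-50,"turn":0,"jaw":0},
  ],
)

```text
time: 1.87
tool_pos: [0.3112, 0.3808, 0.3007]
tool_rot: [0.0, 0.204, 0.979, 0.0]
contact_force: [2.1, 0.4, 1.0]
gripper_width: 0.999
grasp_force: 0.0
```

Request:
apply_moves(
  series=[
    {"dx":-26,"dy":-30,"dz":0,"turn":0,"jaw":0},
    {"dx":-53,"dy":-60,"dz":0,"turn":0,"jaw":0},
    {"dx":-79,"dy":-90,"dz":0,"turn":0,"jaw":0},
    {"dx":-106,"dy":-120,"dz":0,"turn":0,"jaw":0},
    {"dx":-132,"dy":-150,"dz":0,"turn":0,"jaw":0},
  ],
)

```text
time: 2.28
tool_pos: [0.3721, 0.1904, 0.3006]
tool_rot: [0.001, 0.204, 0.979, 0.0]
contact_force: [1.3, -0.5, -0.4]
gripper_width: 0.997
grasp_force: 0.0
```

Request:
apply_moves(
  series=[
    {"dx":-27,"dy":-30,"dz":0,"turn":0,"jaw":0},
    {"dx":-54,"dy":-60,"dz":0,"turn":0,"jaw":0},
    {"dx":-80,"dy":-90,"dz":0,"turn":0,"jaw":0},
    {"dx":-107,"dy":-120,"dz":0,"turn":0,"jaw":0},
    {"dx":-134,"dy":-153,"dz":0,"turn":0,"jaw":0},
  ],
)

```text
time: 2.7
tool_pos: [0.4335, -0.0027, 0.3007]
tool_rot: [0.001, 0.204, 0.979, 0.0]
contact_force: [0.9, -0.4, -0.1]
gripper_width: 1.002
grasp_force: 0.0
```

Run:
```python
from h import *
s=state();print(s['time'],s['tool_pos'],delta([.434,-.003,.105]))
f=grab_frame('wrist');save(f,'w1')
print(proj(f,[[.434,-.003,.135],[.434,-.003,.045],[.434,-.003,.105]]))
for t in('tamper','mould'):
  for d in spotter.outline_of(f,t): print(t,d['conf'],d['extent'])
```

```text
2.7 [ 0.43349505 -0.00267375  0.30071003] [ -0.3302878   -0.21816791 195.71054867]
[[322.66401822 221.85309261]
 [322.45728391 200.13461136]
 [322.58311322 213.35333251]]
tamper 0.82 [302.3, 183.2, 335.7, 231.0]
mould 0.85 [233.5, 111.9, 417.8, 301.3]
mould 0.16 [301.8, 181.8, 335.4, 234.9]
```

View pics/w1.png

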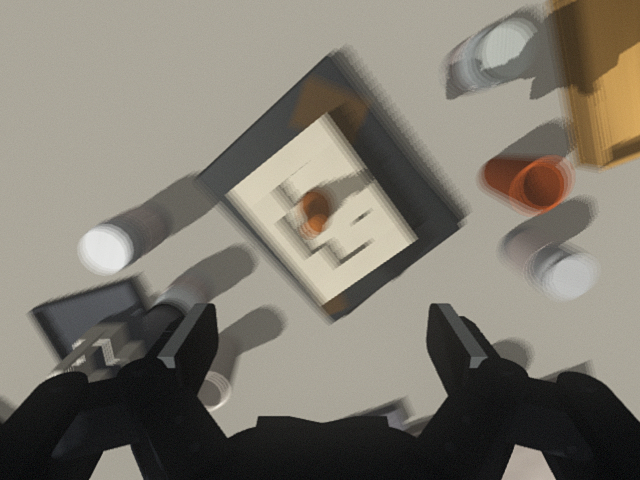

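The picture is blurred by motion, but it shows the mould centred at about (325, 215) and the tamper at (316, 210). I'll take a still frame and refine both fits.

```bash
cat >> h.py <<'E'
from scipy.optimize import minimize
def nm(c,s,st):
    s=np.array(s,float);return minimize(c,s,method='Nelder-Mead',options=dict(initial_simplex=[s]+[s+np.eye(len(s))[i]*st[i] for i in range(len(s))],xatol=1e-5,fatol=1e-5))
def box(L,W,z0,z1,p):
    q=np.array([[sx*L/2,sy*W/2,z] for sx in(1,-1) for sy in(1,-1) for z in(z0,z1)])
    R=np.array([[np.cos(p[2]),-np.sin(p[2]),0],[np.sin(p[2]),np.cos(p[2]),0],[0,0,1]]);return q@R.T+[p[0],p[1],0]
def iou(m,g): m=m>0;return 1-(m&g).sum()/(m|g).sum()
E
python3 - <<'E'
from h import *
for k in range(3): f=grab_frame('wrist')
save(f,'w2')
g=spotter.outline_of(f,'tamper')[0]['region']
for s in((.434,-.003),(.43,0)):
    r=nm(lambda p:iou(tamask(f,np.array([*p,.045])),g),s,(.004,.004));print('tamper',r.x,r.fun)
g=spotter.outline_of(f,'mould')[0]['region']
for s in((.4465,-.0004,.24),):
    r=nm(lambda p:iou(hullmask(f,box(.16,.12,.025,.06,p)),g),s,(.006,.006,.05));print('mould',r.x,r.fun)
E
```

```text
tamper [ 0.43292421 -0.0062642 ] 0.08164794007490639
tamper [ 0.43311328 -0.00631055] 0.08643815201192251
mould [ 0.44540412 -0.00340262  0.24829577] 0.08454380390376759
```

View pics/w2.png

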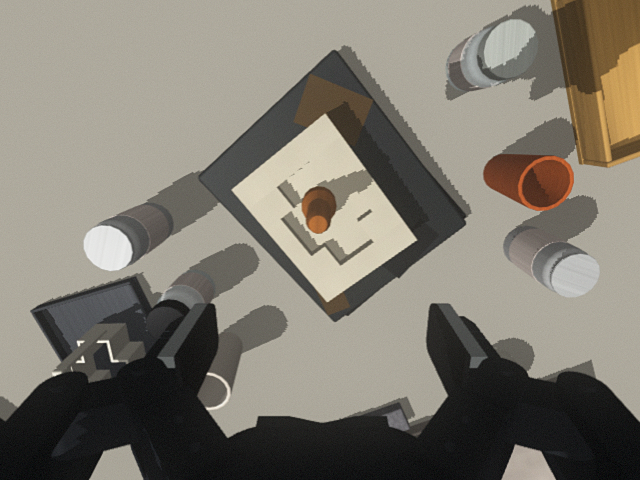

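The still frame shows the tamper tip at (318, 225). The mould's top-face corners are near (326, 114), (231, 190), (327, 300) and (417, 240), which agrees with the fits. Now I'll descend and grip.

Request:
apply_moves(
  series=[
    {"dx":-1,"dy":-3,"dz":40,"turn":0,"jaw":0},
    {"dx":-1,"dy":-3,"dz":80,"turn":0,"jaw":0},
    {"dx":-1,"dy":-3,"dz":120,"turn":0,"jaw":0},
    {"dx":-1,"dy":-3,"dz":160,"turn":0,"jaw":0},
    {"dx":-1,"dy":-3,"dz":195,"turn":0,"jaw":0},
  ],
)

```text
time: 3.52
tool_pos: [0.432, -0.0022, 0.103]
tool_rot: [-0.0, 0.203, 0.979, 0.0]
contact_force: [0.5, -0.5, 0.8]
gripper_width: 1.002
grasp_force: 0.0
```

Request:
apply_moves(
  series=[
    {"dx":0,"dy":0,"dz":0,"turn":0,"jaw":0},
    {"dx":0,"dy":0,"dz":0,"turn":0,"jaw":1},
    {"dx":0,"dy":0,"dz":0,"turn":0,"jaw":1},
    {"dx":0,"dy":0,"dz":0,"turn":0,"jaw":1},
    {"dx":0,"dy":0,"dz":0,"turn":0,"jaw":1},
  ],
)

```text
time: 3.93
tool_pos: [0.4352, -0.004, 0.1085]
tool_rot: [0.003, 0.204, 0.979, 0.0]
contact_force: [-0.5, -0.0, 0.4]
gripper_width: 0.457
grasp_force: 0.0
```

Request:
apply_moves(
  series=[
    {"dx":0,"dy":0,"dz":0,"turn":0,"jaw":1},
    {"dx":0,"dy":0,"dz":0,"turn":0,"jaw":1},
    {"dx":0,"dy":0,"dz":0,"turn":0,"jaw":1},
    {"dx":0,"dy":0,"dz":0,"turn":0,"jaw":1},
    {"dx":0,"dy":0,"dz":0,"turn":0,"jaw":1},
  ],
)

```text
time: 4.35
tool_pos: [0.4345, -0.0042, 0.1075]
tool_rot: [0.002, 0.205, 0.979, 0.0]
contact_force: [-0.6, -0.5, 7.0]
gripper_width: 0.243
grasp_force: 58.9
```

Request:
apply_moves(
  series=[
    {"dx":0,"dy":0,"dz":-20,"turn":0,"jaw":1},
    {"dx":0,"dy":0,"dz":-50,"turn":0,"jaw":1},
    {"dx":0,"dy":0,"dz":-80,"turn":0,"jaw":1},
    {"dx":0,"dy":0,"dz":-110,"turn":0,"jaw":1},
    {"dx":0,"dy":0,"dz":-140,"turn":0,"jaw":1},
  ],
)

```text
time: 4.77
tool_pos: [0.4326, -0.0039, 0.2467]
tool_rot: [-0.0, 0.205, 0.979, 0.0]
contact_force: [1.1, -0.4, -0.9]
gripper_width: 0.238
grasp_force: 58.9
```

Request:
apply_moves(
  series=[
    {"dx":14,"dy":33,"dz":0,"turn":0,"jaw":1},
    {"dx":29,"dy":67,"dz":0,"turn":0,"jaw":1},
    {"dx":43,"dy":101,"dz":0,"turn":0,"jaw":1},
    {"dx":58,"dy":134,"dz":0,"turn":0,"jaw":1},
    {"dx":73,"dy":168,"dz":0,"turn":0,"jaw":1},
  ],
)

```text
time: 5.18
tool_pos: [0.433, 0.1807, 0.2456]
tool_rot: [0.0, 0.205, 0.979, 0.0]
contact_force: [0.5, 0.1, -1.4]
gripper_width: 0.243
grasp_force: 59.0
```

Request:
apply_moves(
  series=[
    {"dx":14,"dy":33,"dz":0,"turn":0,"jaw":1},
    {"dx":29,"dy":67,"dz":0,"turn":0,"jaw":1},
    {"dx":43,"dy":101,"dz":0,"turn":0,"jaw":1},
    {"dx":58,"dy":134,"dz":0,"turn":0,"jaw":1},
    {"dx":73,"dy":168,"dz":0,"turn":0,"jaw":1},
  ],
)

```text
time: 5.6
tool_pos: [0.4333, 0.3642, 0.2453]
tool_rot: [0.0, 0.204, 0.979, -0.0]
contact_force: [0.7, 0.6, -0.3]
gripper_width: 0.248
grasp_force: 59.0
```

Run:
```python
from h import *
for k in range(3): f=grab_frame('wrist')
save(f,'w3')
s=state();print(s['tool_pos'],s['grasp_force'],s['gripper_width'])
f=grab_frame('top')
for d in spotter.outline_of(f,'tool_tray'):
    g=d['region']
    m=np.median(f['pixels'][g],axis=0)
    if not(m[0]>m[1]>m[2] and m[0]<2.2*m[1]): continue
    r=nm(lambda p:iou(hullmask(f,box(.18,.14,0,.045,p)),g),(.433,.36,0),(.01,.01,.1));print(r.x,r.fun)
```

```text
[0.43309574 0.36428812 0.24482282] 59.204631480242824 0.24118265196559321
[ 0.4379354   0.35730925 -0.10499827] 0.4471937235968618
```

View pics/w3.png

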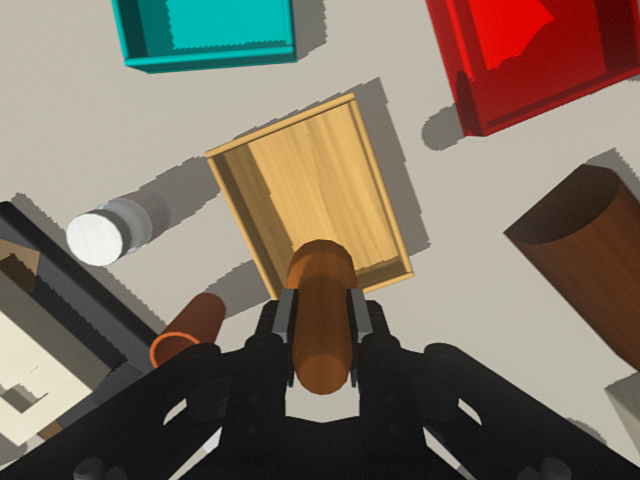

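The tamper is held upright, with the wooden tray below it at (310, 190). I'll lower it and release.

Request:
apply_moves(
  series=[
    {"dx":0,"dy":0,"dz":38,"turn":0,"jaw":1},
    {"dx":0,"dy":0,"dz":76,"turn":0,"jaw":1},
    {"dx":0,"dy":0,"dz":114,"turn":0,"jaw":1},
    {"dx":0,"dy":0,"dz":145,"turn":0,"jaw":1},
    {"dx":0,"dy":0,"dz":165,"turn":0,"jaw":1},
  ],
)

```text
time: 6.27
tool_pos: [0.432, 0.3596, 0.0764]
tool_rot: [-0.002, 0.206, 0.979, -0.002]
contact_force: [-0.3, 0.3, -1.0]
gripper_width: 0.245
grasp_force: 59.2
```

Request:
apply_moves(
  series=[
    {"dx":0,"dy":0,"dz":4,"turn":0,"jaw":1},
    {"dx":0,"dy":0,"dz":8,"turn":0,"jaw":1},
    {"dx":0,"dy":0,"dz":10,"turn":0,"jaw":1},
    {"dx":0,"dy":0,"dz":10,"turn":0,"jaw":1},
    {"dx":0,"dy":0,"dz":10,"turn":0,"jaw":1},
  ],
)

```text
time: 6.68
tool_pos: [0.435, 0.363, 0.0725]
tool_rot: [0.001, 0.205, 0.979, 0.001]
contact_force: [-0.4, 0.1, -1.2]
gripper_width: 0.249
grasp_force: 59.3
```

Request:
apply_moves(
  series=[
    {"dx":0,"dy":0,"dz":3,"turn":0,"jaw":1},
    {"dx":0,"dy":0,"dz":3,"turn":0,"jaw":1},
    {"dx":0,"dy":0,"dz":3,"turn":0,"jaw":0},
    {"dx":0,"dy":0,"dz":3,"turn":0,"jaw":0},
    {"dx":0,"dy":0,"dz":3,"turn":0,"jaw":0},
  ],
)

```text
time: 7.1
tool_pos: [0.4338, 0.3626, 0.0675]
tool_rot: [0.0, 0.204, 0.979, 0.0]
contact_force: [-0.0, -0.5, 0.5]
gripper_width: 0.66
grasp_force: 0.0
```

Request:
apply_moves(
  series=[
    {"dx":0,"dy":0,"dz":0,"turn":0,"jaw":0},
    {"dx":0,"dy":0,"dz":0,"turn":0,"jaw":0},
    {"dx":0,"dy":0,"dz":0,"turn":0,"jaw":0},
    {"dx":0,"dy":0,"dz":0,"turn":0,"jaw":0},
    {"dx":0,"dy":0,"dz":0,"turn":0,"jaw":0},
  ],
)

```text
time: 7.52
tool_pos: [0.4337, 0.3624, 0.0673]
tool_rot: [-0.0, 0.204, 0.979, -0.0]
contact_force: [-0.0, 1.1, -0.2]
gripper_width: 0.997
grasp_force: 0.0
```

Request:
apply_moves(
  series=[
    {"dx":0,"dy":0,"dz":-30,"turn":0,"jaw":0},
    {"dx":0,"dy":0,"dz":-70,"turn":0,"jaw":0},
    {"dx":0,"dy":0,"dz":-110,"turn":0,"jaw":0},
    {"dx":0,"dy":0,"dz":-150,"turn":0,"jaw":0},
    {"dx":0,"dy":0,"dz":-190,"turn":0,"jaw":0},
  ],
)

```text
time: 7.93
tool_pos: [0.4334, 0.3622, 0.2592]
tool_rot: [-0.0, 0.204, 0.979, -0.0]
contact_force: [1.2, 0.5, -0.4]
gripper_width: 1.005
grasp_force: 0.0
```

Run:
```python
from h import *
s=state();print(s['time'],s['tool_pos'],s['gripper_width'])
f=grab_frame('wrist')
for k in range(2): f=grab_frame('wrist')
save(f,'w4')
for d in spotter.outline_of(f,'tamper')[:2]:
    g=d['region'];r=nm(lambda p:iou(tamask(f,np.array([*p,.006])),g),(.433,.363),(.006,.006));print(d['conf'],r.x,r.fun)
```

```text
7.9333 [0.43335305 0.36220398 0.259152  ] 1.0048908193492885
0.91 [0.43356569 0.36184873] 0.04836193447737913
```

The tamper stands in the tray at (0.434, 0.362). I'll go over the empty mould and measure the recess.

Request:
apply_moves(
  series=[
    {"dx":-14,"dy":-33,"dz":-8,"turn":0,"jaw":0},
    {"dx":-29,"dy":-67,"dz":-16,"turn":0,"jaw":0},
    {"dx":-43,"dy":-101,"dz":-25,"turn":0,"jaw":0},
    {"dx":-58,"dy":-134,"dz":-33,"turn":0,"jaw":0},
    {"dx":-73,"dy":-167,"dz":-41,"turn":0,"jaw":0},
  ],
)

```text
time: 8.55
tool_pos: [0.4325, 0.1786, 0.2959]
tool_rot: [-0.002, 0.204, 0.979, -0.001]
contact_force: [1.1, -0.3, 0.5]
gripper_width: 0.995
grasp_force: 0.0
```

Request:
apply_moves(
  series=[
    {"dx":-14,"dy":-33,"dz":0,"turn":0,"jaw":0},
    {"dx":-29,"dy":-67,"dz":0,"turn":0,"jaw":0},
    {"dx":-43,"dy":-101,"dz":0,"turn":0,"jaw":0},
    {"dx":-58,"dy":-134,"dz":0,"turn":0,"jaw":0},
    {"dx":-73,"dy":-167,"dz":0,"turn":0,"jaw":0},
  ],
)

```text
time: 8.97
tool_pos: [0.4326, -0.0036, 0.2957]
tool_rot: [-0.002, 0.204, 0.979, -0.0]
contact_force: [0.7, -1.1, -0.3]
gripper_width: 0.997
grasp_force: 0.0
```

```bash
cat >> h.py <<'E'
def cross(L,Lw,C,Cw):
    a,b,c,d=L/2,Lw/2,Cw/2,C/2   # long half, half width, cross-bar half width, cross half length
    return np.array([[a,b],[c,b],[c,d],[-c,d],[-c,b],[-a,b],[-a,-b],[-c,-b],[-c,-d],[c,-d],[c,-b],[a,-b]])
def place(P,z,p):
    R=np.array([[np.cos(p[2]),-np.sin(p[2])],[np.sin(p[2]),np.cos(p[2])]]);return np.c_[P@R.T+p[:2],np.full(len(P),z)]
E
python3 - <<'E'
from h import *
for k in range(4): f=grab_frame('wrist')
g=spotter.outline_of(f,'mould')[0]['region']
r=nm(lambda p:iou(hullmask(f,box(.16,.12,.025,.06,p)),g),(.445,-.003,.245),(.006,.006,.05));print('mould outline',r.x,r.fun)
# edge-based refinement: sum of gradient along recess rim and block top edges
gray=cv2.GaussianBlur(cv2.cvtColor(f['pixels'],cv2.COLOR_RGB2GRAY).astype(np.float32),(0,0),1.5)
G=np.minimum(np.hypot(cv2.Sobel(gray,-1,1,0),cv2.Sobel(gray,-1,0,1)),150)
def dens(P):
    Q=np.roll(P,-1,0);t=np.linspace(0,1,40)[:,None];return np.concatenate([a+(b-a)*t for a,b in zip(P,Q)])
rect=np.array([[.08,.06],[-.08,.06],[-.08,-.06],[.08,-.06]])
D=np.concatenate([dens(cross(.108,.044,.08,.052)),dens(rect)])
def c(p):
    q=proj(f,place(D,.06,p)).astype(np.float32);return -cv2.remap(G,q[None,:,0],q[None,:,1],1).mean()
b=min(((c(r.x+[x,y,a]),x,y,a) for x in np.arange(-.006,.007,.002) for y in np.arange(-.006,.007,.002) for a in np.arange(-.06,.07,.02)))
r2=nm(c,r.x+np.array(b[1:]),(.001,.001,.01));print('edges',r2.x,r2.fun)
im=f['pixels'].copy()
for P in(cross(.108,.044,.08,.052),rect):
    cv2.polylines(im,[np.round(proj(f,place(P,.06,r2.x))*16).astype(np.int32)],True,(255,0,0),1,shift=4)
cv2.imwrite('pics/m.png',cv2.resize(im[80:320,190:490,::-1],(750,600),interpolation=2))
E
```

```text
mould outline [ 0.44574867 -0.00330941  0.24531377] 0.00789706207201235
edges [ 0.44640787 -0.00267951  0.24645016] -108.98126220703125
```

View pics/m.png

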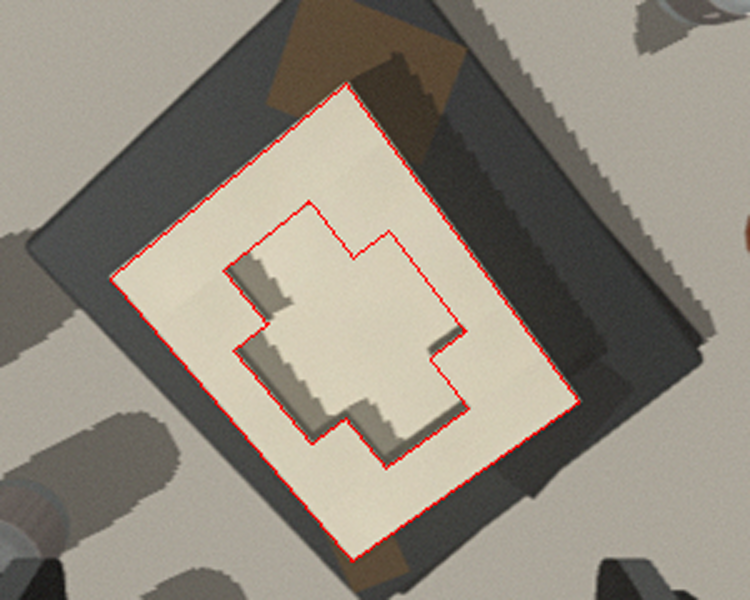

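The overlay lies exactly on the block and recess edges, giving a mould pose of (0.4464, -0.0027, 0.246 rad). Next I'll view the cutter.

Request:
apply_moves(
  series=[
    {"dx":-22,"dy":-27,"dz":0,"turn":0,"jaw":0},
    {"dx":-44,"dy":-54,"dz":0,"turn":0,"jaw":0},
    {"dx":-66,"dy":-81,"dz":0,"turn":0,"jaw":0},
    {"dx":-88,"dy":-108,"dz":0,"turn":0,"jaw":0},
    {"dx":-110,"dy":-135,"dz":0,"turn":0,"jaw":0},
  ],
)

```text
time: 9.63
tool_pos: [0.4813, -0.1694, 0.2974]
tool_rot: [-0.001, 0.203, 0.979, 0.0]
contact_force: [0.6, 0.5, 0.9]
gripper_width: 0.998
grasp_force: 0.0
```

Request:
apply_moves(
  series=[
    {"dx":-22,"dy":-27,"dz":0,"turn":0,"jaw":0},
    {"dx":-44,"dy":-54,"dz":0,"turn":0,"jaw":0},
    {"dx":-66,"dy":-81,"dz":0,"turn":0,"jaw":0},
    {"dx":-88,"dy":-108,"dz":0,"turn":0,"jaw":0},
    {"dx":-110,"dy":-135,"dz":0,"turn":0,"jaw":0},
  ],
)

```text
time: 10.05
tool_pos: [0.5288, -0.337, 0.297]
tool_rot: [-0.001, 0.203, 0.979, 0.001]
contact_force: [1.1, 0.1, 0.4]
gripper_width: 1.001
grasp_force: 0.0
```

```bash
cat >> h.py <<'E'
def cutmask(f,p,z):
    m=np.zeros((480,640),np.uint8)
    def fill(pts): return hullmask(f,pts)
    X=cross(.103,.039,.075,.047);lo,hi=place(X,z,p),place(X,z+.04,p)
    for i in range(12):
        j=(i+1)%12;m|=fill(np.array([lo[i],lo[j],hi[j],hi[i]]))
    def bx(x0,x1,y0,y1,z0,z1):
        q=np.array([[x,y] for x in(x0,x1) for y in(y0,y1)]);return np.r_[place(q,z+z0,p),place(q,z+z1,p)]
    for s in(1,-1): m|=fill(bx(s*.0545,s*.0495,-.006,.006,.0,.1))
    return m|fill(bx(-.0545,.0545,-.006,.006,.088,.102))
def barpose(f,z,p0):
    d=spotter.outline_of(f,'cutter')
    d=d[0];g=d['region']
    r=min((nm(lambda p:iou(cutmask(f,p,z),g),(*p0[:2],p0[2]+a),(.006,.006,.08)) for a in(-.15,0,.15)),key=lambda r:r.fun);return d['conf'],r
E
python3 - <<'E'
from h import *
for k in range(3): f=grab_frame('wrist')
s=state();print(s['time'],s['tool_pos'])
c,r=barpose(f,.004,(.53,-.346,-.31));print(c,r.x,r.fun)
t=grab_frame('side');c,r2=barpose(t,.004,r.x);print('side',c,r2.x,r2.fun)
im=f['pixels'].copy();m=cutmask(f,r.x,.004)
cs,_=cv2.findContours(m,cv2.RETR_LIST,cv2.CHAIN_APPROX_NONE);cv2.drawContours(im,cs,-1,(255,0,0),1);cv2.imwrite('pics/c.png',im[:,:,::-1])
E
```

```text
10.2 [ 0.52830426 -0.33725923  0.29613981]
0.86 [ 0.52702372 -0.34556619 -0.39221542] 0.20803595030399158
side 0.95 [ 0.52696349 -0.34330194 -0.4053104 ] 0.13857965451055665
```

View pics/c.png

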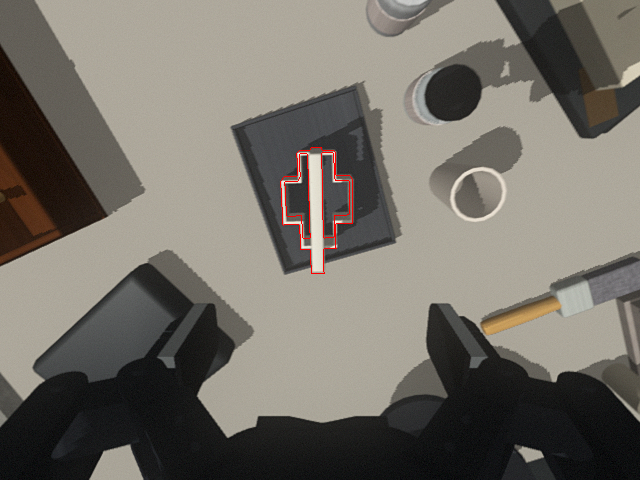

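The red outline fits the cutter, with the bar running from (317, 148) to (318, 272). Its pose is (0.527, -0.3445, -0.40 rad), so the bar already lies across the jaws. I'll descend and grip.

Request:
apply_moves(
  series=[
    {"dx":-2,"dy":-7,"dz":40,"turn":-0.01,"jaw":0},
    {"dx":-2,"dy":-7,"dz":80,"turn":-0.01,"jaw":0},
    {"dx":-2,"dy":-7,"dz":120,"turn":-0.01,"jaw":0},
    {"dx":-2,"dy":-7,"dz":160,"turn":-0.01,"jaw":0},
    {"dx":-2,"dy":-7,"dz":197,"turn":-0.01,"jaw":0},
  ],
)

```text
time: 10.77
tool_pos: [0.5263, -0.3424, 0.0997]
tool_rot: [0.0, 0.198, 0.98, 0.0]
contact_force: [0.1, -0.2, -0.1]
gripper_width: 0.996
grasp_force: 0.0
```

Request:
apply_moves(
  series=[
    {"dx":0,"dy":0,"dz":0,"turn":0,"jaw":0},
    {"dx":0,"dy":0,"dz":0,"turn":0,"jaw":0},
    {"dx":0,"dy":0,"dz":0,"turn":0,"jaw":0.4},
    {"dx":0,"dy":0,"dz":0,"turn":0,"jaw":0.5},
    {"dx":0,"dy":0,"dz":0,"turn":0,"jaw":0.6},
  ],
)

```text
time: 11.18
tool_pos: [0.5283, -0.346, 0.1054]
tool_rot: [0.003, 0.199, 0.98, -0.002]
contact_force: [0.3, 0.3, 0.7]
gripper_width: 0.601
grasp_force: 0.0
```

Run:
```python
from h import *
s=state();print(s['time'],s['tool_pos'],s['gripper_width'],s['contact_force'])
R=tool(s);print(np.arctan2(R[1,1],R[0,1])-np.pi/2, delta([.527,-.3445,.099]))
```

```text
11.1833 [ 0.528299   -0.34596104  0.10536781] 0.6011208364143369 [0.3111207  0.33317353 0.74031571]
-0.40136877686601014 [1.80542546 0.84920059 6.35534065]
```

Request:
apply_moves(
  series=[
    {"dx":1,"dy":0,"dz":3,"turn":0,"jaw":0.6},
    {"dx":1,"dy":0,"dz":3,"turn":0,"jaw":0.75},
    {"dx":1,"dy":0,"dz":3,"turn":0,"jaw":0.85},
    {"dx":1,"dy":0,"dz":3,"turn":0,"jaw":1},
    {"dx":1,"dy":0,"dz":3,"turn":0,"jaw":1},
  ],
)

```text
time: 11.6
tool_pos: [0.5256, -0.3445, 0.0988]
tool_rot: [0.0, 0.2, 0.98, -0.0]
contact_force: [-0.4, 0.9, 2.3]
gripper_width: 0.13
grasp_force: 58.6
```

Request:
apply_moves(
  series=[
    {"dx":0,"dy":0,"dz":0,"turn":0,"jaw":1},
    {"dx":0,"dy":0,"dz":0,"turn":0,"jaw":1},
    {"dx":0,"dy":0,"dz":0,"turn":0,"jaw":1},
    {"dx":0,"dy":0,"dz":0,"turn":0,"jaw":1},
    {"dx":0,"dy":0,"dz":0,"turn":0,"jaw":1},
  ],
)

```text
time: 12.02
tool_pos: [0.5256, -0.3445, 0.0988]
tool_rot: [0.0, 0.2, 0.98, -0.0]
contact_force: [-1.5, 1.0, 4.6]
gripper_width: 0.129
grasp_force: 59.0
```

Request:
apply_moves(
  series=[
    {"dx":0,"dy":0,"dz":-10,"turn":0,"jaw":1},
    {"dx":0,"dy":0,"dz":-35,"turn":0,"jaw":1},
    {"dx":0,"dy":0,"dz":-70,"turn":0,"jaw":1},
    {"dx":0,"dy":0,"dz":-105,"turn":0,"jaw":1},
    {"dx":0,"dy":0,"dz":-140,"turn":0,"jaw":1},
  ],
)

```text
time: 12.43
tool_pos: [0.5248, -0.3439, 0.2388]
tool_rot: [-0.001, 0.2, 0.98, 0.0]
contact_force: [-0.0, -0.0, -0.9]
gripper_width: 0.131
grasp_force: 58.5
```

Run:
```python
from h import *
for k in range(3): f=grab_frame('side')
s=state();print(s['time'],s['tool_pos'],s['gripper_width'],s['grasp_force'])
R=tool(s);print(np.arctan2(R[1,1],R[0,1])-np.pi/2)
c,r=barpose(f,s['tool_pos'][2]-.098,(*s['tool_pos'][:2],-.40));print('side',c,r.x,r.fun)
d=spotter.outline_of(f,'cutter')[0];g=d['region']
r=nm(lambda p:iou(cutmask(f,p,p[3]),g),(*r.x,s['tool_pos'][2]-.098),(.005,.005,.05,.005));print(r.x,r.fun)
im=f['pixels'].copy()
cs,_=cv2.findContours(cutmask(f,r.x,r.x[3]),cv2.RETR_LIST,cv2.CHAIN_APPROX_NONE);cv2.drawContours(im,cs,-1,(255,0,0),1);x,y=map(int,d['extent'][:2])
cv2.imwrite('pics/l.png',cv2.resize(im[max(y-60,0):y+140,max(x-60,0):x+180,::-1],None,fx=2.8,fy=2.8))
```

```text
12.5833 [ 0.52693042 -0.34567791  0.24301865] 0.12494889514437757 58.59157204627991
-0.40179468574253074
side 0.92 [ 0.53119048 -0.34166155 -0.38530988] 0.24095416778343604
[ 0.53132452 -0.34133939 -0.38707912  0.14457589] 0.2388620504562533
```

View pics/l.png

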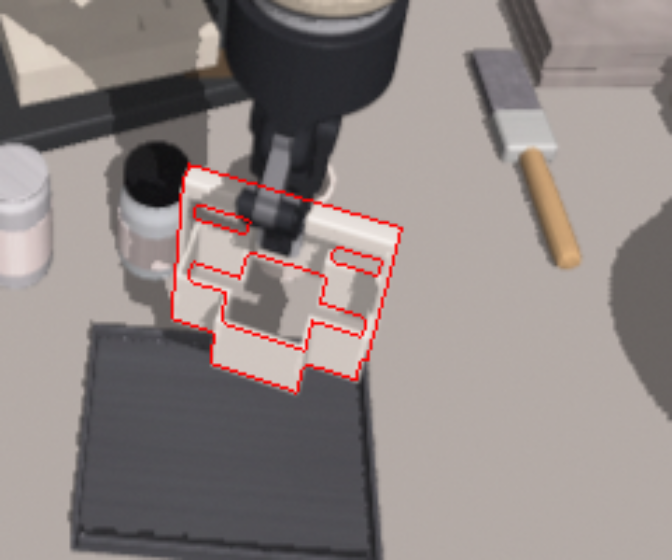

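The cutter is gripped mid-bar and level, with its lower edge at about 0.145 m, and the outline matches. I'll carry it over the jars to the mould, then turn it.

Request:
apply_moves(
  series=[
    {"dx":15,"dy":20,"dz":0,"turn":0,"jaw":1},
    {"dx":36,"dy":50,"dz":0,"turn":0,"jaw":1},
    {"dx":58,"dy":80,"dz":0,"turn":0,"jaw":1},
    {"dx":80,"dy":110,"dz":0,"turn":0,"jaw":1},
    {"dx":102,"dy":140,"dz":0,"turn":0,"jaw":1},
  ],
)

```text
time: 13.1
tool_pos: [0.4844, -0.1736, 0.2349]
tool_rot: [-0.003, 0.2, 0.98, 0.001]
contact_force: [0.5, 0.7, -1.2]
gripper_width: 0.127
grasp_force: 58.6
```

Request:
apply_moves(
  series=[
    {"dx":22,"dy":30,"dz":0,"turn":0,"jaw":1},
    {"dx":44,"dy":60,"dz":0,"turn":0,"jaw":1},
    {"dx":66,"dy":90,"dz":0,"turn":0,"jaw":1},
    {"dx":88,"dy":120,"dz":0,"turn":0,"jaw":1},
    {"dx":106,"dy":145,"dz":0,"turn":0,"jaw":1},
  ],
)

```text
time: 13.52
tool_pos: [0.4432, 0.0015, 0.2353]
tool_rot: [-0.002, 0.199, 0.98, 0.0]
contact_force: [1.4, -0.1, -1.5]
gripper_width: 0.126
grasp_force: 58.6
```

Request:
apply_moves(
  series=[
    {"dx":0,"dy":0,"dz":0,"turn":-0.1,"jaw":1},
    {"dx":0,"dy":0,"dz":0,"turn":-0.2,"jaw":1},
    {"dx":0,"dy":0,"dz":0,"turn":-0.3,"jaw":1},
    {"dx":0,"dy":0,"dz":0,"turn":-0.4,"jaw":1},
    {"dx":0,"dy":0,"dz":0,"turn":-0.5,"jaw":1},
  ],
)

```text
time: 13.93
tool_pos: [0.4441, -0.0004, 0.2353]
tool_rot: [-0.002, -0.052, 0.999, 0.001]
contact_force: [0.4, -0.6, -0.9]
gripper_width: 0.122
grasp_force: 58.7
```

Request:
apply_moves(
  series=[
    {"dx":0,"dy":0,"dz":0,"turn":-0.08,"jaw":1},
    {"dx":0,"dy":0,"dz":0,"turn":-0.148,"jaw":1},
    {"dx":0,"dy":0,"dz":0,"turn":-0.148,"jaw":1},
    {"dx":0,"dy":0,"dz":0,"turn":-0.148,"jaw":1},
    {"dx":0,"dy":0,"dz":0,"turn":-0.148,"jaw":1},
  ],
)

```text
time: 14.35
tool_pos: [0.4448, -0.0007, 0.2368]
tool_rot: [-0.001, -0.122, 0.993, 0.0]
contact_force: [-0.2, -0.1, -1.1]
gripper_width: 0.128
grasp_force: 58.7
```

```bash
cat > chk.py <<'E'
from h import *
Z=[]
for k in range(6): f=grab_frame('wrist');Z.append(state()['tool_pos'])
s=state();p=np.mean(Z,0);print(s['time'],p,np.ptp(Z,0),s['grasp_force'])
R=tool(s);yaw=np.arctan2(R[1,1],R[0,1])-np.pi/2;print('yaw',yaw,'tilt',np.arccos(-R[2,2]))
print('to mould',R.T@(np.array([.4464,-.0027,.1648])-p)*1000,'dyaw',.2465-yaw)
def fz(f):
    d=spotter.outline_of(f,'cutter')[0];g=d['region']
    r=nm(lambda q:iou(cutmask(f,q,q[3]),g),(p[0],p[1],yaw,p[2]-.095),(.005,.005,.05,.005));print(d['conf'],np.round(r.x,4),r.fun)
fz(f)
t=grab_frame('side');fz(t);save(t,'side_e')
fz(grab_frame('top'))
im=f['pixels'].copy()
cs,_=cv2.findContours(cutmask(f,(p[0],p[1],yaw),p[2]-.095),cv2.RETR_LIST,cv2.CHAIN_APPROX_NONE);cv2.drawContours(im,cs,-1,(255,0,0),1)
cv2.polylines(im,[np.round(proj(f,place(cross(.108,.044,.08,.052),.06,(.4464,-.0027,.2465)))*16).astype(np.int32)],True,(0,0,255),1,shift=4)
cv2.imwrite('pics/h.png',im[:,:,::-1])
E
python3 chk.py
```

```text
14.65 [ 0.44531146 -0.00073106  0.23787724] [4.46441499e-04 4.93531256e-05 1.03817074e-03] 58.72292518615723
yaw 0.24587511856631572 tilt 4.17448870119104e-05
to mould [-0.57891998 -2.17275495 73.07727725] dyaw 0.0006248814336842767
0.67 [ 0.4474 -0.0012  0.2496  0.1401] 0.2610916763840302
0.87 [0.4466 0.0241 0.2341 0.1249] 0.17852225791647547
0.68 [0.4426 0.0031 0.2558 0.1419] 0.9147540983606557
```

View pics/h.png

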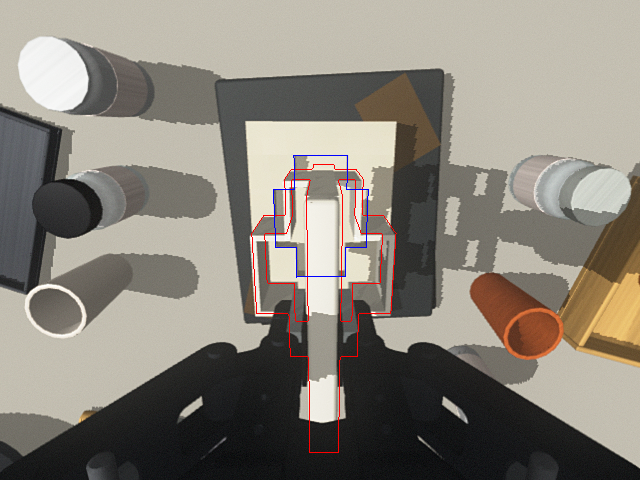

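The wrist view shows the cutter over the mould, parallel to the recess (blue). The red model outline agrees with the walls at (252, 230)–(395, 315). I've used all my picture views, so I'll check tilt and offset numerically.

```bash
cat > tilt.py <<'E'
from h import *
from scipy.spatial.transform import Rotation as Ro
X=cross(.103,.039,.075,.047)
def m6(f,q):
    R=Ro.from_euler('zyx',[q[2],q[4],q[5]]).as_matrix();m=np.zeros((480,640),np.uint8)
    T=lambda P:(np.array(P)-[0,0,.095])@R.T+[q[0],q[1],q[3]+.095]
    for i in range(12):
        a,b=X[i],X[(i+1)%12];m|=hullmask(f,T([[*a,0],[*b,0],[*b,.04],[*a,.04]]))
    B=lambda x0,x1,z0,z1:T([[x,y,z] for x in(x0,x1) for y in(-.006,.006) for z in(z0,z1)])
    for s in(1,-1): m|=hullmask(f,B(s*.0545,s*.0495,0,.1))
    return m|hullmask(f,B(-.0545,.0545,.088,.102))
def run():
    F=[grab_frame(n) for n in('wrist','wrist','wrist','side')][2:]
    s=state();p=s['tool_pos'];R=tool(s);yaw=np.arctan2(R[1,1],R[0,1])-np.pi/2
    q0=np.array([p[0],p[1],yaw,p[2]-.095,0,0])
    D=[]
    for f in F:
        g=spotter.outline_of(f,'cutter')[0]['region']
        dark=cv2.dilate((f['pixels'].max(2)<75).astype(np.uint8),np.ones((5,5)))>0
        D.append((f,g,~(dark&~g)))
    def c(q,D=D): 
        return sum(iou((m6(f,q)>0)&v,g&v) for f,g,v in D)
    st=(.004,.004,.04,.004,.08,.08)
    r=nm(c,q0,st);r=nm(c,r.x,st);print('tcp',s['time'],np.round(q0,4),'cost0',c(q0));print('fit',np.round(r.x,4),r.fun)
    for n,d in zip(('wrist','side'),D):
        print(n,c(q0,[d]),[(k,a,round(c(q0+np.eye(6)[k]*a,[d]),3)) for k in(4,5) for a in(-.1,.1)])
    return r.x
if __name__=='__main__': run()
E
python3 tilt.py
```

```text
Traceback (most recent call last):
  File "tilt.py", line 28, in <module>
    if __name__=='__main__': run()
                             ~~~^^
  File "tilt.py", line 18, in run
    g=spotter.outline_of(f,'cutter')[0]['region']
      ~~~~~~~~~~~~~~~~~~~~~~~~~~~~~~^^^
IndexError: list index out of range
```

```bash
python3 - <<'E'
import re
t=open('tilt.py').read()
t=t.replace("        g=spotter.outline_of(f,'cutter')[0]['region']\n","        o=spotter.outline_of(f,'cutter')\n        print(len(o))\n        if not o: continue\n        g=o[0]['region']\n")
t=t.replace("'wrist','side')][2:]","'wrist','wrist','side','side')][2:]").replace("('wrist','side'),D","'abcd',D")
open('tilt.py','w').write(t)
E
python3 tilt.py
```

```text
1
2
1
1
tcp 15.5 [ 0.4455 -0.0007  0.2462  0.1433  0.      0.    ] cost0 0.6340583231654983
fit [ 0.4472 -0.0009  0.2529  0.1449  0.0008 -0.004 ] 0.4737948500814544
a 0.20735500396413975 [(4, -0.1, np.float64(0.303)), (4, 0.1, np.float64(0.385)), (5, -0.1, np.float64(0.389)), (5, 0.1, np.float64(0.377))]
b 0.19969570178775198 [(4, -0.1, np.float64(0.294)), (4, 0.1, np.float64(0.39)), (5, -0.1, np.float64(0.394)), (5, 0.1, np.float64(0.38))]
c 0.10004547521600726 [(4, -0.1, np.float64(0.173)), (4, 0.1, np.float64(0.247)), (5, -0.1, np.float64(0.17)), (5, 0.1, np.float64(0.179))]
d 0.12696214219759927 [(4, -0.1, np.float64(0.188)), (4, 0.1, np.float64(0.258)), (5, -0.1, np.float64(0.192)), (5, 0.1, np.float64(0.189))]
```

Tilt is about zero, and the cutter is about 2 mm off centre with its lower edge at 0.144 m. I'll lower it gently.

Request:
apply_moves(
  series=[
    {"dx":1,"dy":-2,"dz":12,"turn":0,"jaw":1},
    {"dx":1,"dy":-2,"dz":26,"turn":0,"jaw":1},
    {"dx":1,"dy":-2,"dz":38,"turn":0,"jaw":1},
    {"dx":1,"dy":-2,"dz":48,"turn":0,"jaw":1},
    {"dx":1,"dy":-2,"dz":55,"turn":0,"jaw":1},
  ],
)

```text
time: 16.12
tool_pos: [0.4441, -0.0028, 0.1811]
tool_rot: [-0.001, -0.123, 0.992, 0.0]
contact_force: [0.6, -0.9, -1.3]
gripper_width: 0.128
grasp_force: 58.8
```

Request:
apply_moves(
  series=[
    {"dx":0,"dy":0,"dz":3,"turn":0,"jaw":1},
    {"dx":0,"dy":0,"dz":6,"turn":0,"jaw":1},
    {"dx":0,"dy":0,"dz":9,"turn":0,"jaw":1},
    {"dx":0,"dy":0,"dz":11,"turn":0,"jaw":1},
    {"dx":0,"dy":0,"dz":12,"turn":0,"jaw":1},
  ],
)

```text
time: 16.53
tool_pos: [0.4452, -0.0029, 0.1715]
tool_rot: [0.0, -0.123, 0.992, -0.0]
contact_force: [0.3, 1.1, -0.8]
gripper_width: 0.129
grasp_force: 58.8
```

```bash
python3 tilt.py
python3 - <<'E'
from h import *
Z=[]
for k in range(5): f=grab_frame('top');Z.append(state()['tool_pos'])
print(np.round(Z,4)); s=state();print(s['grasp_force'],s['contact_force'])
E
```

```text
1
1
1
1
tcp 16.8333 [ 0.4452 -0.003   0.2462  0.0767  0.      0.    ] cost0 0.718629542764677
fit [ 0.4468 -0.0031  0.251   0.0781  0.0088 -0.0023] 0.5490553177181476
a 0.20750136553984344 [(4, -0.1, np.float64(0.314)), (4, 0.1, np.float64(0.396)), (5, -0.1, np.float64(0.404)), (5, 0.1, np.float64(0.415))]
b 0.20929222752930965 [(4, -0.1, np.float64(0.308)), (4, 0.1, np.float64(0.403)), (5, -0.1, np.float64(0.414)), (5, 0.1, np.float64(0.415))]
c 0.15154693235448347 [(4, -0.1, np.float64(0.229)), (4, 0.1, np.float64(0.271)), (5, -0.1, np.float64(0.251)), (5, 0.1, np.float64(0.206))]
d 0.1502890173410405 [(4, -0.1, np.float64(0.229)), (4, 0.1, np.float64(0.269)), (5, -0.1, np.float64(0.251)), (5, 0.1, np.float64(0.198))]
[[ 0.445  -0.0029  0.1714]
 [ 0.445  -0.0029  0.1714]
 [ 0.445  -0.0029  0.1713]
 [ 0.445  -0.0029  0.1713]
 [ 0.445  -0.0029  0.1713]]
58.76930773258209 [ 0.03230739 -0.17565805 -0.99359499]
```

Centred, but about 17 mm above the mould, so I'll lower it 6 mm more.

Request:
apply_moves(
  series=[
    {"dx":0,"dy":0,"dz":2,"turn":0,"jaw":1},
    {"dx":0,"dy":0,"dz":4,"turn":0,"jaw":1},
    {"dx":0,"dy":0,"dz":6,"turn":0,"jaw":1},
    {"dx":0,"dy":0,"dz":6,"turn":0,"jaw":1},
    {"dx":0,"dy":0,"dz":6,"turn":0,"jaw":1},
  ],
)

```text
time: 17.7
tool_pos: [0.4448, -0.0029, 0.165]
tool_rot: [-0.0, -0.123, 0.992, 0.0]
contact_force: [-0.7, 0.1, -0.8]
gripper_width: 0.126
grasp_force: 58.8
```

Request:
apply_moves(
  series=[
    {"dx":0,"dy":0,"dz":0,"turn":0,"jaw":1},
    {"dx":0,"dy":0,"dz":0,"turn":0,"jaw":1},
    {"dx":0,"dy":0,"dz":0,"turn":0,"jaw":1},
    {"dx":0,"dy":0,"dz":0,"turn":0,"jaw":1},
    {"dx":0,"dy":0,"dz":0,"turn":0,"jaw":1},
  ],
)

```text
time: 18.12
tool_pos: [0.4451, -0.003, 0.1654]
tool_rot: [0.0, -0.123, 0.992, -0.0]
contact_force: [-0.2, -0.4, -1.0]
gripper_width: 0.127
grasp_force: 58.8
```

```bash
python3 tilt.py
```

```text
1
1
1
1
tcp 18.4167 [ 0.445  -0.0029  0.2462  0.0703  0.      0.    ] cost0 1.5608331378158997
fit [ 0.4463 -0.0033  0.2499  0.0714  0.0011  0.0014] 1.4103700272834034
a 0.21078310276679846 [(4, -0.1, np.float64(0.307)), (4, 0.1, np.float64(0.402)), (5, -0.1, np.float64(0.413)), (5, 0.1, np.float64(0.419))]
b 0.21031426269137787 [(4, -0.1, np.float64(0.304)), (4, 0.1, np.float64(0.409)), (5, -0.1, np.float64(0.411)), (5, 0.1, np.float64(0.418))]
c 1.0 [(4, -0.1, np.float64(1.0)), (4, 0.1, np.float64(1.0)), (5, -0.1, np.float64(1.0)), (5, 0.1, np.float64(1.0))]
d 0.1397357723577236 [(4, -0.1, np.float64(0.224)), (4, 0.1, np.float64(0.257)), (5, -0.1, np.float64(0.228)), (5, 0.1, np.float64(0.199))]
```

The lower edge is about 11 mm above the mould, centred within 1 mm, yaw within 0.005 rad, and level. Handing in.

```bash
python3 -c "
from plant import ticket
print(ticket.job_done())"
```

```text
the job is handed in; nothing more can be done
None
```

The job is handed in, with no verdict returned: the tamper stands in the wooden tool tray, and the cutter is held level about 11 mm above the mould, measured within about 1 mm of the recess centre and 0.005 rad of its long bar.

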